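# Close the settling box: hook the cover under the lip and lay it flat

### The arm

A 6-joint arm with a two-finger parallel gripper is mounted at the origin on a cart in front of the work surface, level with it; the furniture and walls round the work are solid. World frame = base frame: x ahead of the robot, y to its left, z up, the work surface at z = 0. Lengths are in m, angles in degrees, forces in N, time in s.
With the tool pointing down it reaches from about 0.3 to 0.75 m from the base axis. Payload 8.5 kg.
Tool frame: the origin (TCP) lies midway between the tips of the shut fingers; the grasp point (between the pads) lies 19 mm behind it (env.tcp_to_grasp is the z of the grasp point in the tool frame, in m); z points along the fingers, y is the line along which they close (so a half turn about z gives the same grasp; the last joint's range is limited). The gripper opens to 85 mm and grips with 20 to 120 N. Pads are 22 mm wide; open, the fingers measure 114 mm over their backs; the gripper's body (76 mm by 85 mm) begins 54 mm behind the grasp point. The pads swing forward as they close: fully open they stand 13 mm farther back than shut.
Start: joints at [56.19, 21.807, 74.336, -0, 83.858, -12.336], TCP at [0.201, 0.512, 0.231] pointing down, gripper open.
Joint ranges: [-178.18, 178.18], [-50.72, 133.34], [12.68, 142.11], [-81.47, 261.47], [9.98, 163.14], [-165.26, 165.26]. Speed limits (degrees/s): [136.94, 136.94, 180, 180, 180, 180].

### API

Orientations are given as a 3x3 rotation matrix whose columns are the frame's x, y, z axes.
In Python, from rig import env, imaging, job, models gives the robot as it stands. The module is installed in compiled form; this text tells all that it offers.
- The arm moves only by the tool jog_arm, never from a script. Its argument "plan" is text: rows parted by semicolons, each of 7 numbers parted by spaces: the turn, a rotation vector about the tool's x, y, z in degrees, then the shift along the tool's x, y, z in cm, then the closure in counts, from 0 (fully open) to 255 (shut). In form: rx ry rz x y z claw; .... A call has 1 to 10 rows; each row shifts and turns the commanded pose from where the row before left it, along the tool's axes as they then stand; what a row does not reach is not made up. A row lasts 1/12 s, in which the tool goes at most 41.7 mm and 7.16 degrees, less where a joint would pass 70% of its speed; a pose out of reach is approached as far as the arm can. A call with a gripper value outside its range is refused whole. The fingers move at their own pace and stop on an object; "grip_force" is the grip in N (left out, the last holds). Time passes only in rows, so rows that do not move let the fingers close. It gives the time, the measured TCP pose, the force, the opening and the grip force at its end, in the units of the state.
- env.observe(): the state, without advancing time (a new reading comes with each control period).
- imaging.get_image(name): name is "side" or "top"; returns a dict with "pixels" (420x560x3 uint8, red, green, blue), "depth" (420x560 float32, m along the optical axis (not along the pixel's ray), 0 where there is no reading), "fov_y" (degrees; the focal length in pixels is half the picture's height over the tangent of half this angle, whatever the lens; pixels are square), "cx", "cy" (the principal point, pixels), "distortion" ([k1, k2, p1, p2, k3] as OpenCV has them; the pictures are not rectified), "world_from_camera" (4x4, takes a point from camera to world coordinates). Camera axes: x right, y down, z forward; pixel columns grow to the right and rows downward; lengths in m; the calibration is good to about 2 mm. A picture is of the moment at which its call begins.
- job.close_job(): hands the job in; it is judged then, once.
Trained networks look in the newest picture that a camera, given by its name, has taken for a name from the list of things; names that differ only in an ending like _2 or _b are one class to them, and where a whole thing is asked for, a point or a joint stands for the part that bears it (a point fixed in the world has none). Each returns a list of dicts, best first, with "confidence" (0 to 1); they miss things now and then, are a little off and sometimes report something else, mostly with a low value. They report only what shows in the picture. A call takes as long as a camera call. They do not tell look-alikes from the thing itself.
- models.outline_of(camera, query): "region" (420x560 bool, what is visible of it) and "bbox" ([centre column, centre row, width, height] in pixels, round what is visible of it).
- models.tip_of(camera, query): "at" ([column, row] in pixels: a listed point, or the origin of a listed thing).
The state is a dict: "time_s": time; "q": joint angles; "qvel": joint speeds; "joint_efforts": joint torques, N m; "position": TCP position; "tool_rot": TCP orientation; "ft_force": force on the tool from outside, world axes, zero at the start; "wrist_torque": the same for the moment, N m; "grip_width": finger opening in m; "gripper_force": force on a finger pad.
Only numpy, scipy, OpenCV 4.12 (cv2) and the standard library are available. Lean on these libraries where they do the work, as an engineer would, in place of code of your own. Each camera call takes 0.05 s, during which the arm holds its last target. There are 200 camera calls.

### The job

Close the grey settling box with the longer of the two dark steel covers: tilt it, slip its plain end (the end away from the grip) under the box's fixed lip, then lower the grip end until the cover lies flat in the recess, and let go. Leave the short square cover where it is.

Things in the scene. Friction and masses are not known exactly. Their poses are not given: they have to be found in the camera images.
- long_cover: Cover to fit: flat dark steel plate 108 x 76 x 8 mm (x, y, z), 0.17 to 0.35 kg, lying on the table. Origin: centre of its underside; z up. An upright block grip stands on it, 16 mm thick (x), 40 mm wide (y), top 53 mm above the underside, centred at x = -21 mm, y = 0. Its +x end is the plain end that goes under the lip.
- front_edge (a point): Middle of the lower edge of the long cover's plain end, 54 mm along +x from the cover's origin; axes as the cover's. Level, the cover neither drops in past the lip nor slides in over the rim; tilted about 15 to 20 degrees, this end low, it goes under.
- short_cover: Bystander, leave it alone: same look and grip, but a square plate 76 x 76 x 8 mm, grip centred at x = -5 mm. Origin: centre of its underside. The two covers may lie in each other's places.
- settling_box: Fixed open grey box 140 x 114 mm; origin: centre of its footprint on the table, z up. Flat ledge at z = 24 mm (round a hole 84 x 62 mm) bears the cover; recess over it: x -62 to +62, y -49 to +49 mm. Rim 8 mm thick, top z = 42 mm, on the -x and both y sides; lip at the +x end. Seated, the cover's +x points along the box's +x. 14 mm drain spigot on the -y side.
- lip_edge (a point): Middle of the lower free edge of the box's dark steel lip, at x = +32, z = 46 mm of the box; axes as the box's. The lip spans the whole width, is 6 mm thick (top z = 52 mm) and overhangs the recess from here 30 mm on to the end wall at x = +62 mm.
There are look-alikes about, which are no part of the job. Leave any green look-alike of the long_cover alone.

How it is judged:
By the outcome, as a careful person would: the job done as asked, in the order asked, and still so for the second after the job is handed in, with the robot touching nothing.
It also fails if it takes over 38 s, if anything falls off the work surface, if the arm or the gripper's body presses on something with over 40 N, if the wrist force passes 120 N, or if a joint passes its speed limit or range.

## Working session

There is one attempt and no reset: what is moved stays moved. The work goes in short steps, Python scripts to look and compute and a tool call to move; the robot and the scene stay as the last step left them, time stands still between calls to the robot, and variables do not carry over. Pictures are saved under pics/ and viewed, at most 10 in all, crops included, and the job is handed in when it is done.

Besides the shell and the picture viewer there is one more tool, called after "Request:" by a JSON object that holds its "name" and its "arguments". jog_arm: Moves the arm, as the interface text tells. Its arguments: {"type":"object","properties":{"plan":{"type":"string"},"grip_force":{"type":"number"}},"required":["plan"]}

```bash
mkdir -p pics
cat > h.py <<'E'
import numpy as np, cv2
from rig import env, imaging, job, models
def get(n):
    im=imaging.get_image(n); f=210/np.tan(np.radians(im["fov_y"]/2))
    im["K"]=np.array([[f,0,im["cx"]],[0,f,im["cy"]],[0,0,1.]]); im["D"]=np.array(im["distortion"],float); return im
def cloud(im):
    h,w=im["depth"].shape; u,v=np.meshgrid(np.arange(w),np.arange(h))
    n=cv2.undistortPoints(np.stack([u,v],-1).reshape(-1,1,2).astype(float),im["K"],im["D"]).reshape(h,w,2)
    d=im["depth"].astype(float); P=np.dstack([n[...,0]*d,n[...,1]*d,d])
    T=np.array(im["world_from_camera"]); W=P@T[:3,:3].T+T[:3,3]; W[d==0]=np.nan; return W
def ray(im,uv):
    n=cv2.undistortPoints(np.array(uv,float).reshape(1,1,2),im["K"],im["D"]).ravel()
    T=np.array(im["world_from_camera"]); return T[:3,3],T[:3,:3]@np.array([n[0],n[1],1])
def project(im,P):
    T=np.linalg.inv(np.array(im["world_from_camera"]))
    return cv2.projectPoints(np.array(P,float).reshape(-1,1,3),cv2.Rodrigues(T[:3,:3])[0],T[:3,3],im["K"],im["D"])[0].reshape(-1,2)
E
python3 - <<'E'
from h import *
np.set_printoptions(precision=3,suppress=True)
for c in ["top","side"]:
    im=get(c); W=cloud(im); cv2.imwrite(f"pics/{c}0.png",im["pixels"][...,::-1])
    print(c,np.array(im["world_from_camera"]))
    for q in ["long_cover","short_cover","settling_box"]:
        for r in models.outline_of(c,q)[:4]:
            m=r["region"]; P=W[m]; P=P[~np.isnan(P[:,0])]
            print(q,round(r["confidence"],2),np.round(r["bbox"]),np.median(P,0),im["pixels"][m].mean(0))
    for q in ["long_cover","short_cover","front_edge","lip_edge","settling_box"]:
        for r in models.tip_of(c,q)[:4]: print("tip",q,round(r["confidence"],2),np.round(r["at"],1))
E
```

```text
top [[-0.005 -0.998  0.07   0.447]
 [-1.     0.004 -0.002 -0.079]
 [ 0.002 -0.07  -0.998  1.49 ]
 [ 0.     0.     0.     1.   ]]
long_cover 0.96 [398. 204.  28.  34.] [ 0.556 -0.435  0.008] [40.398 85.68  42.892]
long_cover 0.61 [343. 216.  37.  46.] [ 0.529 -0.276  0.008] [55.729 55.478 51.937]
short_cover 0.76 [172. 214.  25.  27.] [0.547 0.231 0.008] [56.31  55.51  51.839]
settling_box 0.87 [262. 220.  49.  54.] [ 0.521 -0.032  0.025] [53.615 52.27  49.056]
tip long_cover 0.88 [343.6 213.8]
tip long_cover 0.82 [394.8 206.2]
tip short_cover 0.97 [173.8 208.4]
tip front_edge 0.83 [349.2 196.9]
tip front_edge 0.78 [395.1 187.2]
tip lip_edge 0.82 [263.7 205.7]
tip settling_box 0.72 [261.3 219.7]
side [[ 0.91   0.337 -0.24   0.805]
 [ 0.414 -0.762  0.498 -0.659]
 [-0.015 -0.552 -0.833  1.068]
 [ 0.     0.     0.     1.   ]]
long_cover 0.78 [237. 339.  48.  36.] [ 0.558 -0.439  0.008] [ 40.478 153.294  65.031]
long_cover 0.73 [254. 285.  43.  44.] [ 0.528 -0.281  0.008] [91.844 93.717 88.829]
short_cover 0.84 [328. 157.  23.  20.] [0.55  0.227 0.009] [102.106 104.293  99.042]
settling_box 0.91 [289. 211.  61.  56.] [ 0.522 -0.035  0.028] [90.522 90.165 85.451]
tip long_cover 0.92 [237.1 339.7]
tip long_cover 0.7 [251.6 284.2]
tip short_cover 0.86 [325.8 158.9]
tip front_edge 0.96 [255.8 347.3]
tip front_edge 0.58 [265.5 292.6]
tip front_edge 0.47 [286.4 210.8]
tip lip_edge 0.73 [296.  212.9]
tip settling_box 0.86 [288.6 213.3]
```

Run:
```python
from h import *
a=cv2.imread("pics/top0.png")[150:280,150:430];b=cv2.imread("pics/side0.png")[130:380,180:390]
a=cv2.resize(a,(800,371),interpolation=cv2.INTER_CUBIC)
cv2.imwrite("pics/a.png",a);cv2.imwrite("pics/b.png",cv2.resize(b,(504,600),interpolation=cv2.INTER_CUBIC))
np.set_printoptions(precision=4,suppress=True)
ims={c:get(c) for c in("top","side")}
for c,im in ims.items():
    W=cloud(im)
    for q,near in [("long_cover",(.53,-.28)),("settling_box",(.52,-.03))]:
        for r in models.outline_of(c,q):
            P=W[r["region"]];P=P[~np.isnan(P[:,0])]
            if np.hypot(*(np.median(P,0)[:2]-near))>.06: continue
            sel={"plate":(.004,.014),"grip":(.045,.07)} if q=="long_cover" else {"ledge":(.018,.03),"rim":(.036,.046),"lip":(.047,.06),"all":(-.01,.1)}
            for k,(l,h) in sel.items():
                Q=P[(P[:,2]>l)&(P[:,2]<h)]
                if len(Q)>4:
                    rc=cv2.minAreaRect((Q[:,:2]*1000).astype(np.float32)); print(c,q,k,len(Q),Q.mean(0),np.median(Q[:,2]),np.round(rc[0],1),np.round(rc[1],1),round(rc[2],1))
```

```text
top long_cover plate 652 [ 0.5299 -0.2777  0.0082] 0.007962996596924898 [ 527.5 -276.5] [ 76.7 108. ] 66.5
top long_cover grip 75 [ 0.5082 -0.268   0.0521] 0.05219298926774818 [ 508.4 -268.5] [38.8 15.7] 67.1
top settling_box ledge 501 [ 0.4984 -0.0247  0.0239] 0.024038227856305827 [504.6 -36.8] [119.8  97.5] 71.4
top settling_box rim 271 [ 0.4965 -0.0209  0.0416] 0.04154526849323781 [519.6 -31. ] [114.3 138.7] 71.4
top settling_box lip 465 [ 0.5669 -0.0471  0.0519] 0.05171197415455708 [521.2 -32.2] [113.9 136.5] 71.6
top settling_box all 1904 [ 0.5213 -0.0307  0.0285] 0.02544004004280709 [520.8 -35.5] [132.9 148.2] 71.8
side long_cover plate 738 [ 0.5344 -0.2844  0.0081] 0.007984208939215587 [ 526.6 -278. ] [ 74.7 107. ] 67.3
side long_cover grip 86 [ 0.5087 -0.2716  0.052 ] 0.0524260404446546 [ 508.2 -270.1] [39.5 16.5] 64.5
side settling_box ledge 530 [ 0.5035 -0.0278  0.0239] 0.02367507635905819 [520.  -39.7] [128.  136.8] 70.1
side settling_box rim 333 [ 0.5045 -0.0328  0.0409] 0.041120356446970874 [519.7 -31.2] [117.6 142.6] 71.2
side settling_box lip 433 [ 0.5677 -0.0507  0.0516] 0.05157685676558521 [567.8 -48.4] [116.1  39.4] 70.8
side settling_box all 1922 [ 0.5224 -0.0377  0.0296] 0.026781195292515214 [518.1 -22.6] [149.6 166.8] 63.6
```

View pics/a.png

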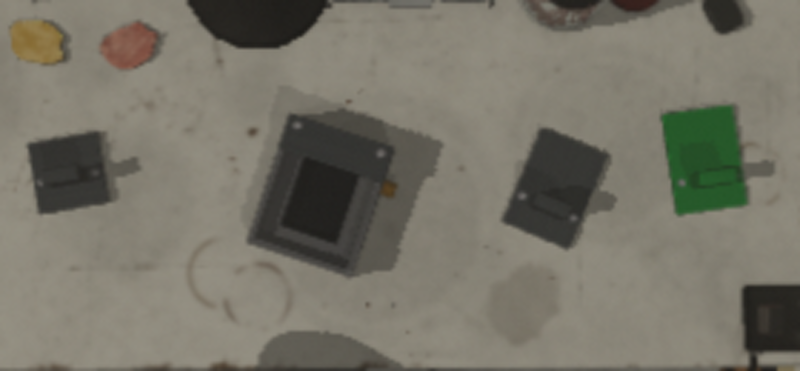

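View pics/b.png

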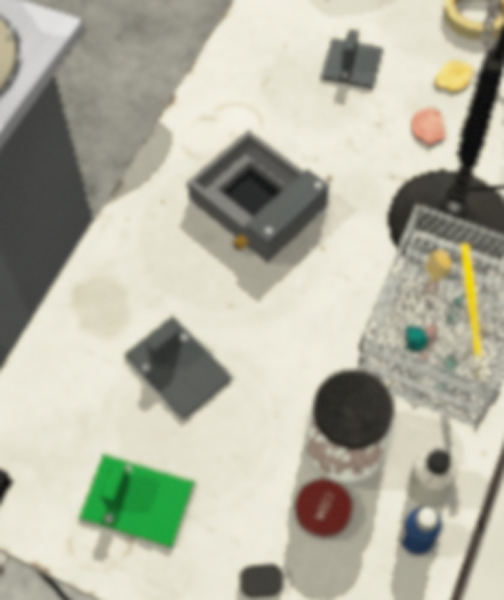

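Top view: the box's lip is at its far end (crop ~(340,145)). The long cover is at crop (555,185), with its grip near the robot and its plain end far. The green look-alike is at (705,160) and the short cover at (70,170). Next I check the path and the tool pose.

```bash
cat >> h.py <<'E'
def Rz(a): a=np.radians(a); c,s=np.cos(a),np.sin(a); return np.array([[c,-s,0],[s,c,0],[0,0,1]])
def Ry(a): a=np.radians(a); c,s=np.cos(a),np.sin(a); return np.array([[c,0,s],[0,1,0],[-s,0,c]])
CY,BY=-23.1,-18.9
BC=np.array([.520,-.0315,0]); G=np.array([.5083,-.2693,0])
# cover frame C -> tool with y along +-cover x, z down
def toolR(RC,s): y=RC@[s,0,0]; z=RC@[0,0,-1]; return np.column_stack([np.cross(y,z),y,z])
def go(R1,p1,R0=None,p0=None):
    o=env.observe()
    if R0 is None: R0,p0=np.array(o["tool_rot"]),np.array(o["position"])
    rv=np.degrees(cv2.Rodrigues(R0.T@R1)[0].ravel()); return rv, 100*R0.T@(np.array(p1)-p0), 100*R1.T@(np.array(p1)-p0)
E
python3 - <<'E'
from h import *
np.set_printoptions(precision=3,suppress=True)
o=env.observe(); print(o["tool_rot"],o["position"],o["grip_width"],env.tcp_to_grasp)
for s in (1,-1): print(go(toolR(Rz(CY),s),[*G[:2],.15]))
for c in("top","side"):
    W=cloud(get(c)).reshape(-1,3); m=(W[:,2]>.1)&(W[:,0]<.75)&(W[:,0]>.15)&(abs(W[:,1])<.6); Q=W[m]
    ij,n=np.unique(np.round(Q*10).astype(int),axis=0,return_counts=True); print(c,[(tuple(map(int,a)),int(b)) for a,b in zip(ij,n) if b>5])
E
```

```text
[[-0.931  0.366  0.   ]
 [ 0.366  0.931 -0.   ]
 [-0.    -0.    -1.   ]] [0.201 0.512 0.231] 0.08562535194160255 -0.0187
(array([-0.   ,  0.   , 91.625]), array([-57.162, -61.449,   8.133]), array([-59.803,  58.881,   8.133]))
(array([ -0.   ,  -0.   , -88.375]), array([-57.162, -61.449,   8.133]), array([ 59.803, -58.881,   8.133]))
top [((2, 3, 5), 30), ((2, 4, 3), 116), ((2, 4, 5), 1972), ((2, 4, 6), 37), ((2, 5, 2), 6), ((2, 5, 3), 284), ((2, 5, 4), 180), ((2, 5, 5), 525), ((2, 6, 3), 48), ((3, 5, 4), 7), ((3, 5, 5), 205), ((4, -6, 1), 113), ((4, -6, 2), 144), ((4, -5, 1), 8), ((4, 5, 1), 308), ((4, 5, 2), 85), ((4, 6, 1), 268), ((4, 6, 2), 155), ((5, 5, 1), 575), ((5, 5, 2), 89), ((5, 6, 1), 522), ((5, 6, 2), 115), ((6, 5, 1), 514), ((6, 6, 1), 472), ((7, -3, 1), 435), ((7, -2, 1), 92), ((7, -1, 1), 85), ((7, 0, 1), 45), ((7, 0, 2), 101), ((7, 0, 3), 157), ((7, 0, 4), 53), ((7, 0, 5), 112), ((7, 1, 4), 26)]
side [((2, 4, 3), 76), ((2, 5, 3), 398), ((2, 5, 4), 51), ((2, 6, 3), 125), ((4, -6, 1), 175), ((4, -6, 2), 160), ((4, -5, 1), 13), ((4, 5, 1), 144), ((4, 5, 2), 53), ((4, 6, 1), 65), ((4, 6, 2), 68), ((5, 5, 1), 355), ((5, 5, 2), 61), ((5, 6, 1), 223), ((5, 6, 2), 59), ((6, 5, 1), 276), ((6, 6, 1), 189), ((7, -3, 1), 578), ((7, -2, 1), 102), ((7, -1, 1), 55), ((7, 0, 1), 51), ((7, 0, 2), 67), ((7, 0, 3), 108), ((7, 0, 4), 123), ((7, 0, 5), 133), ((7, 1, 4), 8)]
```

Request:
{"name": "jog_arm", "arguments": {"plan": "0 0 4 -3.9 0 0 0;0 0 4 -3.9 0 0 0;0 0 4 -3.9 0 0 0;0 0 4 -3.9 0 0 0;0 0 4 -3.9 0 0 0;0 0 4 -3.9 0 0 0;0 0 4 -3.9 0 0 0;0 0 4 -3.9 0 0 0;0 0 4 -3.9 0 0 0;0 0 4 -3.9 0 0 0"}}

```text
time_s: 2.13
position: [0.4976, 0.2672, 0.2312]
tool_rot: [[-0.474, 0.88, 0.0], [0.88, 0.474, 0.0], [0.0, 0.0, -1.0]]
ft_force: [0.3, -0.2, -0.0]
grip_width: 0.0853
gripper_force: 0.0
```

Request:
{"name": "jog_arm", "arguments": {"plan": "0 0 4 -3.9 0 0 0;0 0 4 -3.9 0 0 0;0 0 4 -3.9 0 0 0;0 0 4 -3.9 0 0 0;0 0 4 -3.9 0 0 0;0 0 4 -3.9 0 0 0;0 0 4 -3.9 0 0 0;0 0 4 -3.9 0 0 0;0 0 4 -3.9 0 0 0;0 0 4 -3.9 0 0 0"}}

```text
time_s: 2.97
position: [0.5661, -0.1089, 0.2312]
tool_rot: [[0.202, 0.979, 0.0], [0.979, -0.202, 0.0], [0.0, 0.0, -1.0]]
ft_force: [0.7, 0.8, 0.6]
grip_width: 0.0851
gripper_force: 0.0
```

Run:
```python
from h import *
np.set_printoptions(precision=3,suppress=True)
o=env.observe(); print(o["position"],o["q"],o["time_s"])
print(go(toolR(Rz(CY),1),[*G[:2],.10]))
```

```text
[ 0.566 -0.109  0.231] [-22.656  24.493  69.997   0.003  85.503 -10.982] 2.9667
(array([ 0.007, -0.003, 11.425]), array([-16.873,  -2.416,  13.121]), array([-17.016,   0.976,  13.122]))
```

Request:
{"name": "jog_arm", "arguments": {"plan": "0 0 1.9 -2.84 -.12 1.5 0;0 0 1.9 -2.84 -.12 2 0;0 0 1.9 -2.84 -.12 2.4 0;0 0 1.9 -2.84 -.12 2.4 0;0 0 1.9 -2.84 -.12 2.4 0;0 0 1.9 -2.84 -.12 2.4 0;0 0 0 0 0 0 0;0 0 0 0 0 0 0"}}

```text
time_s: 3.63
position: [0.5109, -0.2691, 0.0992]
tool_rot: [[0.391, 0.92, -0.002], [0.92, -0.391, 0.002], [0.001, -0.002, -1.0]]
ft_force: [0.2, 0.7, 0.5]
grip_width: 0.0854
gripper_force: 0.0
```

Run:
```python
from h import *
np.set_printoptions(precision=3,suppress=True)
print(go(toolR(Rz(CY),1),[*G[:2],.018]))
```

```text
(array([-0.14 , -0.049,  0.097]), array([-0.129, -0.214,  8.123]), array([-0.123, -0.233,  8.123]))
```

Request:
{"name": "jog_arm", "arguments": {"plan": "0 0 .1 -.12 -.22 2 60;0 0 0 0 0 2.5 60;0 0 0 0 0 2 60;0 0 0 0 0 1.4 60;0 0 0 0 0 0 60;0 0 0 0 0 0 60", "grip_force": 60}}

```text
time_s: 4.13
position: [0.51, -0.268, 0.0222]
tool_rot: [[0.389, 0.921, 0.001], [0.921, -0.389, -0.0], [-0.0, 0.001, -1.0]]
ft_force: [-0.4, -0.2, 0.1]
grip_width: 0.065
gripper_force: 0.0
```

Request:
{"name": "jog_arm", "arguments": {"plan": "0 0 0 0 0 0 255;0 0 0 0 0 0 255;0 0 0 0 0 0 255;0 0 0 0 0 0 255;0 0 0 0 0 0 255;0 0 0 0 0 0 255;0 0 0 0 0 0 255;0 0 0 0 0 0 255", "grip_force": 60}}

```text
time_s: 4.8
position: [0.5096, -0.2687, 0.0222]
tool_rot: [[0.39, 0.921, 0.001], [0.921, -0.39, -0.001], [-0.0, 0.001, -1.0]]
ft_force: [-0.5, 1.6, 6.4]
grip_width: 0.0154
gripper_force: 60.4
```

Request:
{"name": "jog_arm", "arguments": {"plan": "0 0 0 0 0 -.5 255;0 0 0 0 0 -1 255;0 0 0 0 0 -2 255;0 0 0 0 0 -2.5 255;0 0 0 0 0 -2.5 255;0 0 0 0 0 -2 255;0 0 0 0 0 -1 255;0 0 0 0 0 0 255;0 0 0 0 0 0 255"}}

```text
time_s: 5.55
position: [0.5089, -0.2683, 0.1359]
tool_rot: [[0.39, 0.921, -0.0], [0.921, -0.39, 0.0], [0.0, -0.001, -1.0]]
ft_force: [0.1, -0.1, -4.6]
grip_width: 0.0154
gripper_force: 59.1
```

```bash
cat >> h.py <<'E'
# cover pose in tool from grasp: tool y=cover x, tool z=-cover z ; TCP in cover coords
TC=np.array([-.021,0,.022])
def toolpose(boxx,boxy,z,tilt):   # front_edge (lower plain-end mid) at box coords, tilt deg (plain end low)
    RC=Rz(BY)@Ry(tilt); fe=BC+Rz(BY)@np.array([boxx,boxy,z])
    return toolR(RC,1), fe+RC@(TC-np.array([.054,0,0]))
E
python3 - <<'E'
from h import *
np.set_printoptions(precision=3,suppress=True)
im=get("side"); 
o=env.observe(); R=np.array(o["tool_rot"]);p=np.array(o["position"])
RC=np.column_stack([R[:,1],R[:,0],-R[:,2]]); org=p-RC@TC
C=[org+RC@np.array([x,y,z]) for z in(0,.008) for x,y in((.054,.038),(.054,-.038),(-.054,-.038),(-.054,.038))]
px=project(im,C); a=im["pixels"][...,::-1].copy()
S=4; u0,v0=180,180; b=cv2.resize(a[v0:v0+150,u0:u0+190],None,fx=S,fy=S,interpolation=cv2.INTER_CUBIC)
for i in range(8):
    q=((px[i]-[u0,v0]+.5)*S).astype(int); cv2.circle(b,tuple(map(int,q)),3,(0,0,255) if i<4 else (0,255,255),-1)
cv2.imwrite("pics/c.png",b)
W=cloud(im)
print(o["position"],o["ft_force"],org)
for nm,a in [("pre",(-.005,0,.085,18))]: print(nm,go(*toolpose(*a)))
E
```

```text
[ 0.509 -0.268  0.135] [ 0.558  0.361 -4.318] [ 0.528 -0.276  0.113]
pre (array([17.872, -0.682, -4.038]), array([ 21.732, -15.132,   0.653]), array([ 22.753, -12.699,   4.764]))
```

View pics/c.png

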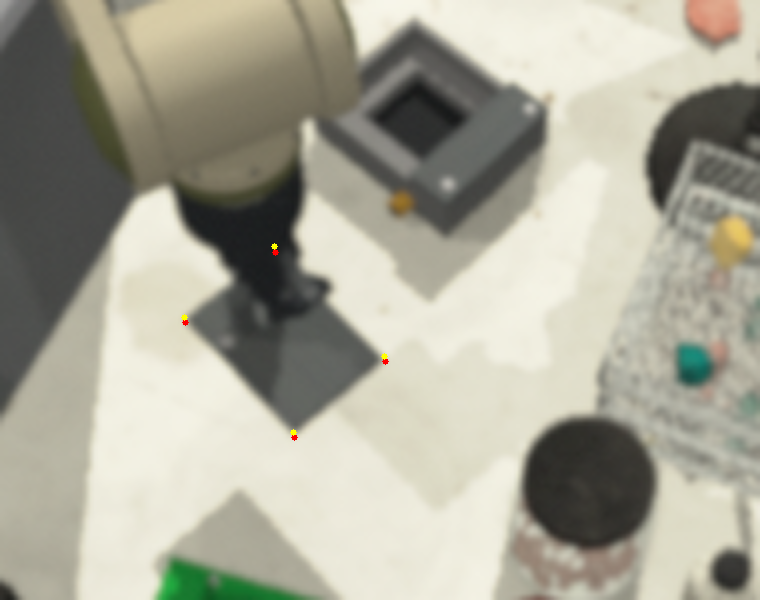

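The picture shows the cover held level, with its plain end at crop (385,358) to (295,430). That agrees with the predicted corners, so I carry it over the box and tilt it.

Request:
{"name": "jog_arm", "arguments": {"plan": "0 0 0 1.5 -1.05 .07 255;0 0 0 3 -2.09 .09 255;0 0 0 3 -2.09 .09 255;0 0 0 3 -2.09 .09 255;0 0 0 3 -2.09 .09 255;0 0 0 3 -2.09 .09 255;0 0 0 2.7 -1.88 .08 255;0 0 0 1.6 -1.1 .05 255;0 0 0 .93 -.65 0 255;0 0 0 0 0 0 255"}}

```text
time_s: 6.43
position: [0.4538, -0.0077, 0.129]
tool_rot: [[0.388, 0.922, -0.002], [0.922, -0.388, 0.001], [-0.0, -0.003, -1.0]]
ft_force: [-0.0, -0.4, -2.6]
grip_width: 0.0147
gripper_force: 59.1
```

Request:
{"name": "jog_arm", "arguments": {"plan": "3 -.1 -.7 0 0 0 255;5 -.2 -1.1 0 0 0 255;5 -.2 -1.1 0 0 0 255;4.9 -.2 -1.1 0 0 0 255;0 0 0 0 0 0 255;0 0 0 0 0 0 255;0 0 0 0 0 0 255"}}

```text
time_s: 7.02
position: [0.4546, -0.0099, 0.1294]
tool_rot: [[0.325, 0.9, -0.29], [0.946, -0.31, 0.098], [-0.001, -0.306, -0.952]]
ft_force: [-0.7, 0.1, -2.4]
grip_width: 0.0154
gripper_force: 59.4
```

```bash
cat >> h.py <<'E'
def fe_now():
    o=env.observe(); R=np.array(o["tool_rot"]);p=np.array(o["position"])
    RC=np.column_stack([R[:,1],R[:,0],-R[:,2]]); fe=p+RC@(np.array([.054,0,0])-TC)
    B=Rz(BY).T@RC; return 1000*(Rz(BY).T@(fe-BC)), np.degrees(np.arcsin(-B[2,0])), np.degrees(np.arctan2(B[1,0],B[0,0])), RC, fe
E
python3 - <<'E'
from h import *
np.set_printoptions(precision=3,suppress=True)
f,t,y,RC,fe=fe_now(); print(f,t,y)
im=get("side"); org=fe-RC@[.054,0,0]
C=[org+RC@np.array(q) for q in((.054,.038,0),(.054,-.038,0),(-.054,-.038,0),(-.054,.038,0))]
L=[BC+Rz(BY)@np.array(q) for q in((.032,.057,.052),(.032,-.057,.052),(.07,-.057,.052),(.07,.057,.052),(-.07,.057,.042),(-.07,-.057,.042))]
px=project(im,C+L); a=im["pixels"][...,::-1]
S=5;u0,v0=210,140; b=cv2.resize(a[v0:v0+120,u0:u0+150],None,fx=S,fy=S,interpolation=cv2.INTER_CUBIC)
for i,p in enumerate(px): cv2.circle(b,tuple(int(k) for k in (p-[u0,v0]+.5)*S),3,(0,0,255) if i<4 else (0,255,255),-1)
cv2.imwrite("pics/d.png",b)
R0=np.array(env.observe()["tool_rot"])
print(go(*toolpose(.020,0,.030,18)))
E
```

```text
[-4.221 -0.923 85.487] 17.840373498198346 -0.12027232850765764
(array([ 0.164,  0.048, -0.095]), array([0.068, 4.044, 4.542]), array([0.058, 4.057, 4.531]))
```

View pics/d.png

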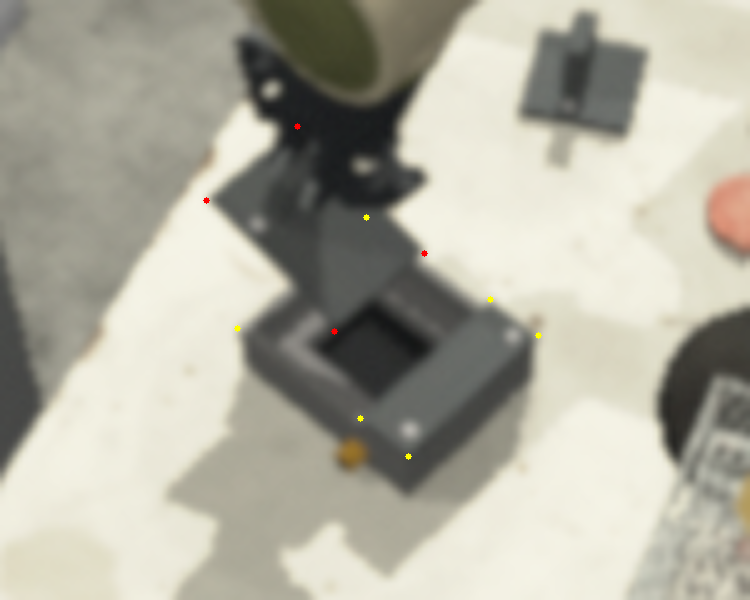

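The tilted cover's plain end (crop (335,315) to (425,255)) hangs over the recess, and the projected lip corners fall on the lip. Now I lower it in front of the lip.

Request:
{"name": "jog_arm", "arguments": {"plan": "0 0 0 0 .8 .9 255;0 0 0 .05 1.2 1.4 255;0 0 0 0 1.2 1.3 255;0 0 0 0 .84 .95 255;0 0 0 0 0 0 255;0 0 0 0 0 0 255"}}

```text
time_s: 7.57
position: [0.4778, -0.0169, 0.0738]
tool_rot: [[0.324, 0.9, -0.292], [0.946, -0.309, 0.099], [-0.001, -0.308, -0.951]]
ft_force: [0.2, 0.3, -3.2]
grip_width: 0.0155
gripper_force: 59.3
```

Run:
```python
from h import *
np.set_printoptions(precision=3,suppress=True)
f,t,y,RC,fe=fe_now(); print(f,t,y,env.observe()["ft_force"])
print(go(*toolpose(.044,0,.0275,18)))
im=get("side"); a=im["pixels"][...,::-1]; u0,v0=210,140
cv2.imwrite("pics/e.png",cv2.resize(a[v0:v0+120,u0:u0+150],None,fx=5,fy=5,interpolation=cv2.INTER_CUBIC))
```

```text
[19.877  0.073 29.688] 17.968759799145964 -0.05201162663365108 [ 0.195  0.292 -3.212]
(array([ 0.031,  0.062, -0.049]), array([-0.015,  2.363, -0.54 ]), array([-0.016,  2.363, -0.541]))
```

View pics/e.png

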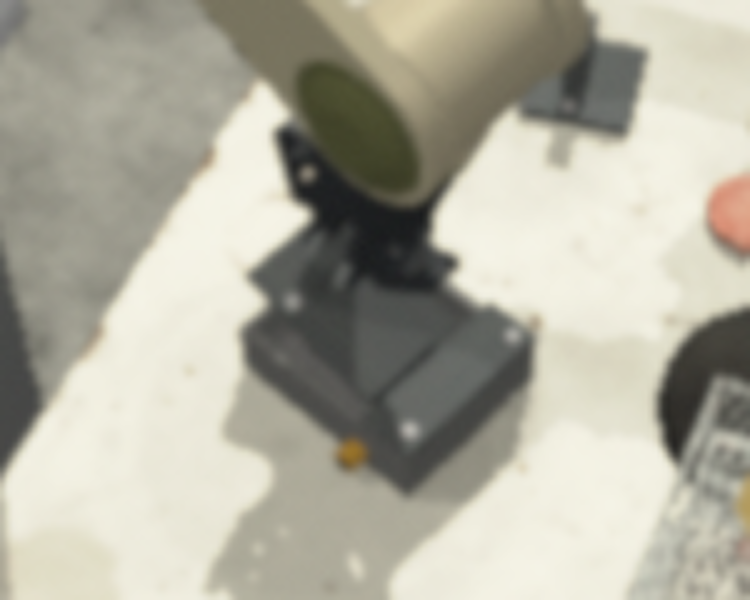

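The plain end sits low, just before the lip (crop (365,395) to (465,320)), and there is no contact force. I slide it under.

Request:
{"name": "jog_arm", "arguments": {"plan": "0 0 0 0 .5 -.11 255;0 0 0 0 .7 -.16 255;0 0 0 0 .7 -.16 255;0 0 0 0 .46 -.11 255;0 0 0 0 0 0 255;0 0 0 0 0 0 255"}}

```text
time_s: 8.12
position: [0.501, -0.0249, 0.0719]
tool_rot: [[0.324, 0.9, -0.291], [0.946, -0.309, 0.099], [-0.001, -0.308, -0.952]]
ft_force: [0.7, 0.6, -3.5]
grip_width: 0.0152
gripper_force: 59.5
```

Request:
{"name": "jog_arm", "arguments": {"plan": "0 0 0 0 .5 -.15 255;0 0 0 0 .5 -.15 255;0 0 0 0 0 0 255;0 0 0 0 0 0 255"}}

```text
time_s: 8.45
position: [0.5109, -0.0282, 0.0717]
tool_rot: [[0.324, 0.9, -0.291], [0.946, -0.309, 0.099], [-0.001, -0.307, -0.952]]
ft_force: [-0.5, -0.2, -3.9]
grip_width: 0.0153
gripper_force: 59.4
```

Run:
```python
from h import *
np.set_printoptions(precision=3,suppress=True)
f,t,y,RC,fe=fe_now(); print(f,t,y,env.observe()["ft_force"])
R,p=None,None
for k in (12,6,1,0):
    R1,p1=toolpose(.054,0,.0262 if k else .0252,k); print(k,go(R1,p1,R,p)); R,p=R1,p1
```

```text
[54.971  0.054 27.679] 17.90727755380975 -0.05231051723876155 [-0.474 -0.202 -3.907]
12 (array([-5.907,  0.06 , -0.047]), array([-0.013, -0.234,  0.954]), array([-0.014, -0.331,  0.925]))
6 (array([-6.,  0.,  0.]), array([-0.   , -0.189,  0.796]), array([-0.   , -0.271,  0.772]))
1 (array([-5.,  0.,  0.]), array([ 0.   , -0.163,  0.662]), array([ 0.   , -0.22 ,  0.645]))
0 (array([-1., -0., -0.]), array([ 0.   , -0.036,  0.231]), array([ 0.   , -0.04 ,  0.231]))
```

Request:
{"name": "jog_arm", "arguments": {"plan": "-3 0 0 0 -.14 .47 255;-3 0 0 0 -.14 .47 255;-3 0 0 0 -.11 .39 255;-3 0 0 0 -.11 .39 255;0 0 0 0 0 0 255;0 0 0 0 0 0 255"}}

```text
time_s: 8.95
position: [0.5019, -0.0251, 0.0565]
tool_rot: [[0.324, 0.941, -0.099], [0.946, -0.323, 0.033], [-0.001, -0.105, -0.995]]
ft_force: [0.0, -0.3, -3.2]
grip_width: 0.0151
gripper_force: 59.5
```

Request:
{"name": "jog_arm", "arguments": {"plan": "-2 0 0 0 -.07 .26 255;-2 0 0 0 -.07 .26 255;-1 0 0 0 -.04 .13 255;0 0 0 0 0 0 255;0 0 0 0 0 0 255"}}

```text
time_s: 9.37
position: [0.5006, -0.0248, 0.0501]
tool_rot: [[0.324, 0.946, -0.016], [0.946, -0.324, 0.004], [-0.001, -0.017, -1.0]]
ft_force: [-0.0, -0.9, -2.4]
grip_width: 0.0149
gripper_force: 59.5
```

Run:
```python
from h import *
np.set_printoptions(precision=3,suppress=True)
f,t,y,RC,fe=fe_now(); print(f,t,y,env.observe()["ft_force"],env.observe()["wrist_torque"])
print(go(*toolpose(.054,0,.0250,0)))
```

```text
[54.031  0.012 26.802] 0.9714367066787993 -0.03547894144771448 [-0.034 -0.879 -2.416] [-0.013 -0.016 -0.031]
(array([-0.971,  0.071, -0.035]), array([-0.008, -0.036,  0.308]), array([-0.009, -0.041,  0.307]))
```

Lower the last bit until it touches, watching the force.

Request:
{"name": "jog_arm", "arguments": {"plan": "-.5 0 0 0 -.02 .1 255;-.5 0 0 0 -.02 .1 255;0 0 0 0 0 .05 255;0 0 0 0 0 0 255;0 0 0 0 0 0 255"}}

```text
time_s: 9.78
position: [0.4998, -0.0244, 0.0474]
tool_rot: [[0.324, 0.946, 0.001], [0.946, -0.324, -0.002], [-0.001, 0.001, -1.0]]
ft_force: [-0.9, -0.6, -4.2]
grip_width: 0.015
gripper_force: 59.6
```

Request:
{"name": "jog_arm", "arguments": {"plan": "0 0 0 0 0 .05 255;0 0 0 0 0 0 255;0 0 0 0 0 0 255"}}

```text
time_s: 10.03
position: [0.4998, -0.0244, 0.0469]
tool_rot: [[0.324, 0.946, 0.001], [0.946, -0.324, -0.002], [-0.001, 0.002, -1.0]]
ft_force: [0.4, -0.6, -3.1]
grip_width: 0.015
gripper_force: 59.6
```

Request:
{"name": "jog_arm", "arguments": {"plan": "0 0 0 0 0 .05 255;0 0 0 0 0 0 255;0 0 0 0 0 0 255"}}

```text
time_s: 10.28
position: [0.4997, -0.0244, 0.0464]
tool_rot: [[0.324, 0.946, 0.001], [0.946, -0.324, -0.002], [-0.001, 0.002, -1.0]]
ft_force: [0.6, 0.5, -4.0]
grip_width: 0.0154
gripper_force: 59.6
```

Request:
{"name": "jog_arm", "arguments": {"plan": "0 0 0 0 0 .05 255;0 0 0 0 0 0 255;0 0 0 0 0 0 255"}}

```text
time_s: 10.53
position: [0.4998, -0.0245, 0.0462]
tool_rot: [[0.324, 0.946, 0.001], [0.946, -0.324, -0.002], [-0.001, 0.002, -1.0]]
ft_force: [-0.7, 0.1, 3.3]
grip_width: 0.0154
gripper_force: 60.4
```

Contact made, level. Release and retreat.

Request:
{"name": "jog_arm", "arguments": {"plan": "0 0 0 0 0 0 200;0 0 0 0 0 0 180;0 0 0 0 0 0 150;0 0 0 0 0 0 130;0 0 0 0 0 0 130;0 0 0 0 0 0 130"}}

```text
time_s: 11.03
position: [0.4998, -0.0244, 0.0459]
tool_rot: [[0.324, 0.946, 0.001], [0.946, -0.324, -0.002], [-0.001, 0.002, -1.0]]
ft_force: [-0.2, 0.8, 0.3]
grip_width: 0.0419
gripper_force: 0.0
```

Request:
{"name": "jog_arm", "arguments": {"plan": "0 0 0 0 0 -.5 130;0 0 0 0 0 -1.5 130;0 0 0 0 0 -2.5 130;0 0 0 0 0 -3 130;0 0 0 0 0 -3 130;0 0 0 0 0 -3 130;0 0 0 3 -2 0 130;0 0 0 3 -2 0 130;0 0 0 3 -2 0 130;0 0 0 3 -2 0 130"}}

```text
time_s: 11.87
position: [0.4621, 0.1165, 0.1812]
tool_rot: [[0.325, 0.946, 0.002], [0.946, -0.325, -0.002], [-0.001, 0.002, -1.0]]
ft_force: [1.1, 0.2, -0.0]
grip_width: 0.0417
gripper_force: 0.0
```

Run:
```python
from h import *
np.set_printoptions(precision=4,suppress=True)
im=get("side"); a=im["pixels"][...,::-1]; u0,v0=210,140
cv2.imwrite("pics/f.png",cv2.resize(a[v0:v0+120,u0:u0+150],None,fx=5,fy=5,interpolation=cv2.INTER_CUBIC))
for c in("side","top"):
    im=get(c); B=(cloud(im).reshape(-1,3)-BC)@Rz(BY)
    for x0,x1 in((-.05,-.035),(0,.028)):
        for s in(-1,1):
            m=(B[:,0]>x0)&(B[:,0]<x1)&(B[:,1]*s>.024)&(B[:,1]*s<.036); print(c,x0,s,m.sum(),np.nanmedian(B[m,2]))
```

```text
side -0.05 -1 15 0.03202590186894061
side -0.05 1 0 nan
side 0 -1 27 0.03184552011249364
side 0 1 29 0.030980767223476535
top -0.05 -1 20 0.03205440785257807
top -0.05 1 21 0.033410937364829474
top 0 -1 39 0.031790536829056526
top 0 1 39 0.03115573341079747
  return np.nanmean(a, axis, out=out, keepdims=keepdims)
```

View pics/f.png

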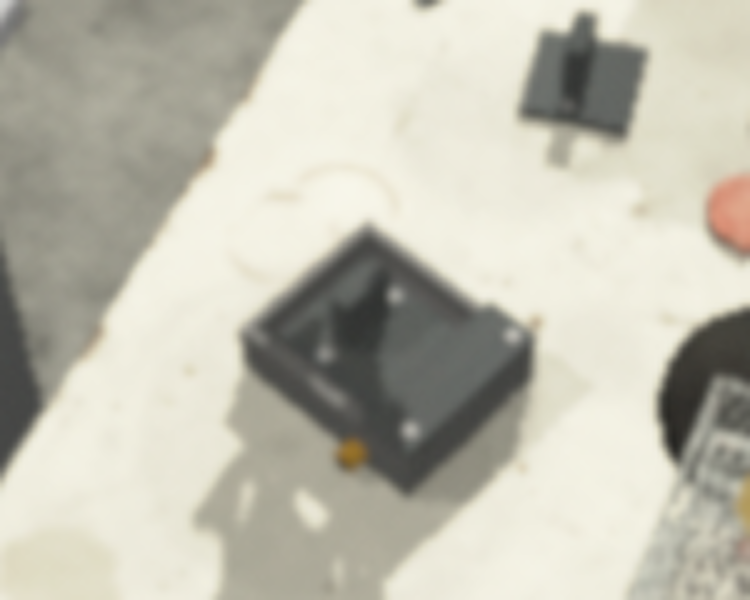

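The cover lies flat in the recess at crop (360,340), with its top at about 32 mm, its front under the lip and the gripper clear. Handing in.

Request:
{"name": "jog_arm", "arguments": {"plan": "0 0 0 0 0 0 130;0 0 0 0 0 0 130;0 0 0 0 0 0 130"}}

```text
time_s: 12.27
position: [0.4632, 0.1143, 0.1807]
tool_rot: [[0.326, 0.945, 0.001], [0.945, -0.326, -0.002], [-0.001, 0.002, -1.0]]
ft_force: [0.4, -1.0, 0.4]
grip_width: 0.042
gripper_force: 0.0
```

```bash
python3 -c "
from rig import job
print(job.close_job())"
```

```text
the job is handed in; nothing more can be done
None
```

The long cover lies flat in the settling box's recess with its plain end under the lip, let go with the gripper clear; I left the short and green covers alone and handed the job in at about 12 s (no verdict was returned).

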